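# Hand over the fuller glue bottle

### The arm

A 7-joint arm with a two-finger parallel gripper is mounted at the origin on the work surface. World frame = base frame: x ahead of the robot, y to its left, z up, the work surface at z = 0. Lengths are in m, angles in degrees, forces in N, time in s.
With the tool pointing down it reaches from about 0.425 to 0.875 m from the base axis. Payload 4.7 kg.
Tool frame: the origin (TCP) lies at the very end of the fingers, on their centre line; the grasp point (between the pads) lies 19 mm behind it; z points along the fingers, y is the direction in which the jaws open and shut (so a half turn about z gives the same grasp; the last joint's range is limited). The gripper opens to 87 mm and grips with 3 to 60 N. Pads are 19 mm wide; open, the fingers measure 117 mm over their backs; the gripper's body (75 mm by 190 mm) begins 51 mm behind the grasp point.
Start: joints at [73.975, 18.392, -4.016, 83.108, 1.295, 78.541, -3.26], TCP at [0.188, -0.622, 0.223] pointing down, gripper open.
Joint ranges: [-163.93, 163.93], [-17.29, 119.83], [-79.2, 71.16], [3.27, 140.29], [-89.18, 269.18], [5.43, 117.66], [-154.24, 154.24]. Speed limits (degrees/s): [147.25, 147.25, 180, 180, 180, 180, 180].

### API

Orientations are given as [roll, pitch, yaw] about the fixed x, y, z axes, in that order (R = Rz(yaw) Ry(pitch) Rx(roll)).
In Python, from cell import sensors, imaging, ticket gives the robot as it stands.
- The arm moves only by the tool carry_out, never from a script. Its argument "plan" is a list of rows, each an object of numbers: "fingers": the closure, from -1 (fully open) to 1 (shut); "dx", "dy", "dz": the shift along the tool's x, y, z normalised to -1 to 1, where 1 is 0.03 m; "rx", "ry", "rz": the turn, a rotation vector about the tool's x, y, z normalised to -1 to 1, where 1 is 10 degrees. A call has 1 to 12 rows; each row shifts and turns the commanded pose from where the row before left it, along the tool's axes as they then stand; what a row does not reach is not made up. A row lasts 1/8 s, in which the tool goes at most 62.5 mm and 10.7 degrees, less where a joint would pass 70% of its speed; a pose out of reach is approached as far as the arm can. A call with a number of a shift or a turn outside -1 to 1 is refused whole. A call with a gripper value outside its range is refused whole. The fingers move at their own pace and stop on an object; "force" is the grip in N (left out, the last holds). Time passes only in rows, so rows that do not move let the fingers close. It gives the time, the measured TCP pose, the force and the opening at its end, in the units of the state.
- sensors.get_obs(): the state, without advancing time (a new reading comes with each control period).
- imaging.read_camera(name): name is "scene" or "top"; returns a dict with "color" (384x512x3 uint8, red, green, blue), "mtx" (3x3 intrinsics, pixels), "dist_coeffs" ([k1, k2, p1, p2, k3] as OpenCV has them; the pictures are not rectified), "extrinsics" (4x4, takes a point from world to camera coordinates). Camera axes: x right, y down, z forward; pixel columns grow to the right and rows downward; lengths in m; the calibration is good to about 2 mm. A picture is of the moment at which its call begins. There is no depth.
- ticket.sign_off(): hands the job in, once; it reports no verdict.
The state is a dict: "time_s": time; "qpos": joint angles; "joint_velocities": joint speeds; "effort": joint torques, N m; "tool_pos": TCP position; "tool_rot": TCP orientation; "force": force on the tool from outside, world axes, zero at the start; "wrist_torque": the same for the moment, N m; "grip_width": finger opening in m.
Only numpy, scipy, OpenCV 4.12 (cv2) and the standard library are available. Lean on these libraries where they do the work, as an engineer would, in place of code of your own. Each camera call takes 0.05 s, during which the arm holds its last target.

### The job

I want the fuller of the two glue bottles for this stake wall; they look the same and you cannot see into them, so lift each one clear of the table to feel its weight, and stand the lighter one back upright where it stood. Hold the heavier one upright over the stake wall, its base about 10 cm above the table, and finish while still holding it there for me to take. Keep the bottles upright all the time and leave everything else where it lies.

Things in the scene. Friction and masses are not known exactly. Their poses are not given: they have to be found in the camera images.
- bottle_a: one of two outwardly identical closed white glue bottles, loose, upright: body 64 mm in diameter, 126 mm tall, sloping shoulder to 146 mm, then a straight ribbed grey cap 29 mm in diameter (31 over ribs), 50 mm tall; 196 mm overall. The cap is tight and can carry the bottle. Origin: centre of underside, z up the bottle
- bottle_b: the other glue bottle: same look, sizes and origin. One is nearly full, the other partly used; which one cannot be seen. They differ by at least 150 g; neither is over 0.6 kg
- stake_wall: the work: a model palisade lying flat and loose on the dark green mat (under 1 mm thick): nine pale wooden stakes side by side, 216 mm across (its y), 165 mm long plus 11 mm points at the +x end, 12 mm thick, a darker batten 18 mm wide glued across near the points (top at 22 mm). Origin: middle of the underside
- batten: bystander: a loose darker wooden batten 18 x 216 x 10 mm, long along its y, lying beside the blunt end of the stake wall. Origin at the centre of its underside
- jar: bystander: a closed glass jar 72 mm in diameter and 92 mm tall, standing beyond the bottles. Origin at the centre of its underside
- brush: bystander: a flat hand brush with a handle, about 0.2 m long along its x, lying beyond the bottles. Origin about the middle of its length, on the underside

How it is judged (in metres and radians):
On the way:
1. the lighter bottle has been lifted clear of the table in the gripper (base more than 20 mm up), the heavier one standing on the table (((height (world z) of bottle_a above 0.02 m and contact force between the fingers and bottle_a above 0.5 N and height (world z) of bottle_b below 0.004 m and contact force between bottle_b and anything else above 3.4 N and contact force between the fingers and bottle_b below 0.1 N) or (height (world z) of bottle_b above 0.02 m and contact force between the fingers and bottle_b above 0.5 N and height (world z) of bottle_a below 0.004 m and contact force between bottle_a and anything else above 3.4 N and contact force between the fingers and bottle_a below 0.1 N))), for 0.2 s.
At the end, for the whole second after the job is handed in: Heavier bottle held still in the gripper, upright (0.2 rad), the middle of its base over the 165 x 216 mm of the stake wall and 60 to 160 mm above the table; the lighter one (it presses on the table with under 3.4 N) upright on the table, let go, still, within 40 mm of where it stood (((contact force between the fingers and bottle_a above 1 N and height (world z) of bottle_a between 0.06 and 0.16 m and angle between bottle_a's own z axis and vertical below 0.2 rad and linear speed of each of bottle_a, bottle_b below 0.03 m/s and x of bottle_a in the frame of stake_wall between -0.083 and 0.083 m and y of bottle_a in the frame of stake_wall between -0.108 and 0.108 m and height (world z) of bottle_b below 0.004 m and angle between bottle_b's own z axis and vertical below 0.1 rad and distance of bottle_b from where it was at the start of the episode below 0.04 m and contact force between the fingers and bottle_b below 0.1 N and contact force between bottle_b and anything else below 3.4 N) or (contact force between the fingers and bottle_b above 1 N and height (world z) of bottle_b between 0.06 and 0.16 m and angle between bottle_b's own z axis and vertical below 0.2 rad and linear speed of each of bottle_b, bottle_a below 0.03 m/s and x of bottle_b in the frame of stake_wall between -0.083 and 0.083 m and y of bottle_b in the frame of stake_wall between -0.108 and 0.108 m and height (world z) of bottle_a below 0.004 m and angle between bottle_a's own z axis and vertical below 0.1 rad and distance of bottle_a from where it was at the start of the episode below 0.04 m and contact force between the fingers and bottle_a below 0.1 N and contact force between bottle_a and anything else below 3.4 N))); the arm keeps its last pose, push and grip.
It fails at once if a bottle is tipped (more than 0.5 rad from upright) (angle between any of bottle_a, bottle_b's own z axis and vertical above 0.5 rad).
It fails at once if the stake wall, the batten, the jar or the brush is moved by more than 25 mm (distance of any of stake_wall, batten, jar, brush from where it was at the start of the episode above 0.025 m).
It also fails if it takes over 67 s, if anything falls off the work surface, if the arm or the gripper's body presses on something with over 40 N, if the wrist force passes 120 N, or if a joint passes its speed limit or range.

## Working session

There is one attempt and no reset: what is moved stays moved. The work goes in short steps, Python scripts to look and compute and a tool call to move; the robot and the scene stay as the last step left them, time stands still between calls to the robot, and variables do not carry over. Pictures are saved under pics/ and viewed, and the job is handed in when it is done.

Besides the shell and the picture viewer there is one more tool, called by a JSON object that holds its "name" and its "arguments". carry_out: Moves the arm, as the interface text tells. Scaled input: -1 to 1 covers 0.03 m each way for a shift and 10 degrees each way for a turn. Its arguments: {"type":"object","properties":{"plan":{"type":"array"},"force":{"type":"number"}},"required":["plan"]}

```bash
ls; mkdir -p pics
python3 - <<'E'
from cell import sensors, imaging
import cv2
print(sensors.get_obs())
for n in("scene","top"):
    d=imaging.read_camera(n); cv2.imwrite(f"pics/{n}0.png",d["color"][:,:,::-1]); print(n,d["mtx"],d["dist_coeffs"],d["extrinsics"])
E
```

```text
pics
{'time_s': 0.0, 'qpos': array([73.97617497, 18.43892355, -4.0165213 , 83.1740059 ,  1.29462417,
       78.5423952 , -3.25885023]), 'joint_velocities': array([-0.04044892,  0.07241159, -0.03177608,  0.08722565,  0.00246121,
       -0.04155045,  0.00107431]), 'effort': array([-7.61250885e-04, -4.91287100e+01, -4.04512407e-01, -3.12527382e+01,
       -6.38915668e-02,  4.36248269e-02,  1.86473567e-04]), 'tool_pos': array([ 0.1880166 , -0.62163078,  0.22147106]), 'tool_rot': array([-1.79889903e+02,  5.12692180e-03,  1.68355738e+01]), 'force': array([ 0.32274621,  0.22407932, -1.06744214]), 'wrist_torque': array([-0.03628485,  0.05605028, -0.01759078]), 'grip_width': 0.08685226469295604}
scene [[411.85639886   0.         256.27692352]
 [  0.         411.85639886 189.9740061 ]
 [  0.           0.           1.        ]] [-0.04185507  0.          0.          0.          0.        ] [[-0.83683822  0.54732782  0.01157825  0.45876206]
 [ 0.44904988  0.69836618 -0.55734988 -0.20858709]
 [-0.31313895 -0.46121247 -0.830197    1.13848664]
 [ 0.          0.          0.          1.        ]]
top [[486.35391238   0.         264.73228642]
 [  0.         486.35391238 202.16703798]
 [  0.           0.           1.        ]] [-0.20555143  0.          0.          0.          0.        ] [[-0.01687419 -0.99948198  0.02740496 -0.04243531]
 [-0.98689798  0.01225054 -0.16087979  0.54709378]
 [ 0.16046073 -0.02976061 -0.98659346  1.14455055]
 [ 0.          0.          0.          1.        ]]
```

View pics/scene0.png

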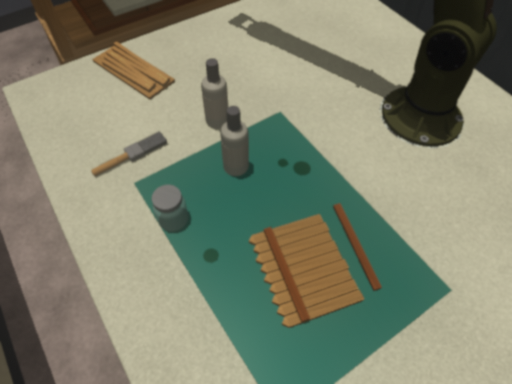

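View pics/top0.png

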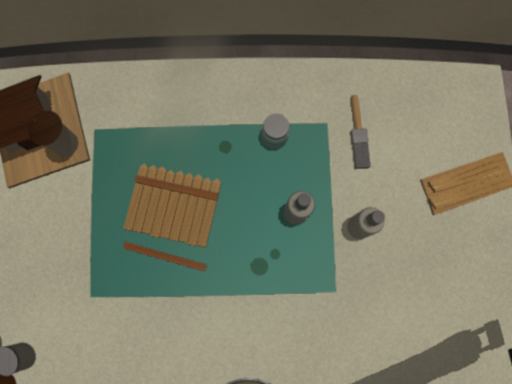

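The scene view shows two bottles, at about (215,95) and (235,145), with the wall at (305,270). In the top view their caps are at (303,200) and (376,217), the jar is at (276,130) and the wall at (173,205). I'll enlarge these areas.

Run:
```python
import cv2,numpy as np
t=cv2.imread("pics/top0.png");s=cv2.imread("pics/scene0.png")
cv2.imwrite("pics/c1.png",cv2.resize(t[175:255,270:400],None,fx=6,fy=6,interpolation=cv2.INTER_CUBIC))
cv2.imwrite("pics/c2.png",cv2.resize(s[50:190,180:280],None,fx=4,fy=4,interpolation=cv2.INTER_CUBIC))
cv2.imwrite("pics/c3.png",cv2.resize(t[155:280,110:235],None,fx=4.5,fy=4.5,interpolation=cv2.INTER_CUBIC))
```

```text
(no output)
```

View pics/c1.png

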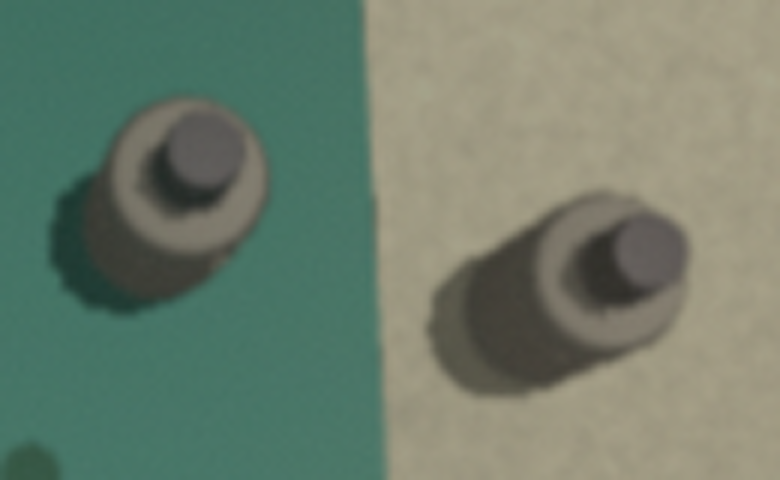

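View pics/c2.png

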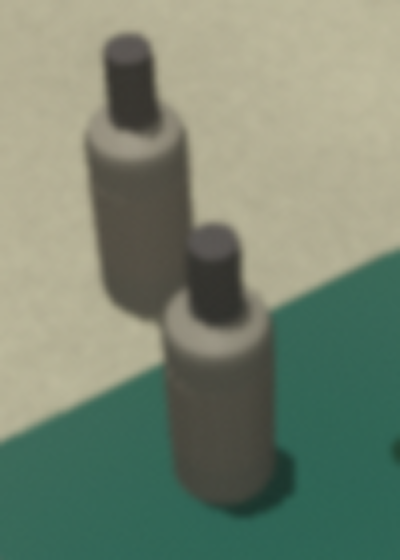

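View pics/c3.png

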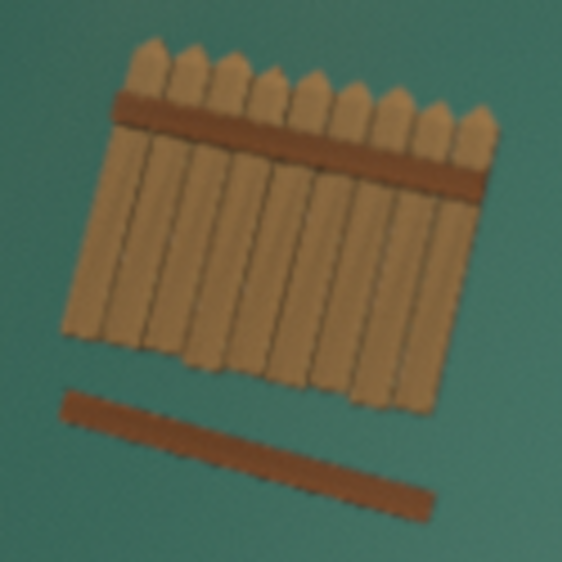

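```bash
cat > h.py <<'E'
import numpy as np,cv2
from cell import imaging
def cams(): return {n:imaging.read_camera(n) for n in("scene","top")}
def ray(d,px):
    u=cv2.undistortPoints(np.array([[px]],float),d["mtx"],d["dist_coeffs"])[0,0]
    R=d["extrinsics"][:3,:3];t=d["extrinsics"][:3,3]
    v=R.T@np.r_[u,1];return -R.T@t,v/np.linalg.norm(v)
def atz(d,px,z):
    c,v=ray(d,px);return c+v*(z-c[2])/v[2]
def tri(d1,p1,d2,p2):
    c,v=ray(d1,p1);e,w=ray(d2,p2)
    s=np.linalg.lstsq(np.c_[v,-w],e-c,rcond=None)[0]
    return (c+v*s[0]+e+w*s[1])/2,np.linalg.norm(c+v*s[0]-e-w*s[1])
def cr(X,Y,f,x0,y0): return ((X+.5)/f-.5+x0,(Y+.5)/f-.5+y0)
E
python3 - <<'E'
from h import *
np.set_printoptions(precision=4,suppress=True)
c=cams();T=c["top"];S=c["scene"]
for n,a,b in(("L",cr(206,150,6,270,175),cr(212,240,4,180,50)),("R",cr(650,252,6,270,175),cr(128,48,4,180,50))):
    print(n,tri(T,a,S,b),atz(T,a,.196),atz(S,b,.196))
for n,p in(("L",(189,176)),("R",(611,271))): print(n,"shoulder",atz(T,cr(*p,6,270,175),.126))
for p in((62,333),(433,412),(497,128),(135,80)): print(atz(T,cr(*p,4.5,110,155),.012))
print(atz(T,(276,127),.092), atz(T,(361,165),.0))
from cell import sensors;print(sensors.get_obs())
E
```

```text
L (array([ 0.5265, -0.1299,  0.1935]), np.float64(0.0008912866803045571)) [ 0.5264 -0.1299  0.196 ] [ 0.5274 -0.1273  0.196 ]
R (array([ 0.487 , -0.2899,  0.1938]), np.float64(0.0015141760128436009)) [ 0.4873 -0.2898  0.196 ] [ 0.4877 -0.2868  0.196 ]
L shoulder [ 0.5281 -0.1309  0.126 ]
R shoulder [ 0.4892 -0.2929  0.126 ]
[0.4887 0.3058 0.012 ]
[0.443  0.0966 0.012 ]
[0.6021 0.0608 0.012 ]
[0.6329 0.2676 0.012 ]
[ 0.7229 -0.0794  0.092 ] [ 0.6489 -0.3049  0.    ]
{'time_s': 0.2, 'qpos': array([73.9739, 18.4234, -4.0165, 83.1474,  1.2927, 78.5415, -3.2601]), 'joint_velocities': array([-0.0533, -0.1247,  0.0164, -0.1604, -0.0511,  0.0428,  0.0097]), 'effort': array([  0.0001, -49.1165,  -0.4035, -31.2492,  -0.0637,   0.0407,
         0.0002]), 'tool_pos': array([ 0.1881, -0.6218,  0.2219]), 'tool_rot': array([-179.9327,    0.002 ,   16.8356]), 'force': array([ 0.4381, -0.8699, -0.601 ]), 'wrist_torque': array([-0.0332,  0.0091, -0.0171]), 'grip_width': 0.08702907659342564}
```

{"name": "carry_out", "arguments": {"plan": [{"fingers":-1,"dx":0.5,"dy":-0.3,"dz":-0.3},{"fingers":-1,"dx":0.98,"dy":-0.59},{"fingers":-1,"dx":0.98,"dy":-0.59},{"fingers":-1,"dx":0.98,"dy":-0.59},{"fingers":-1,"dx":0.98,"dy":-0.59},{"fingers":-1,"dx":0.98,"dy":-0.59},{"fingers":-1,"dx":0.98,"dy":-0.59},{"fingers":-1,"dx":0.98,"dy":-0.59},{"fingers":-1,"dx":0.98,"dy":-0.59},{"fingers":-1,"dx":0.98,"dy":-0.59},{"fingers":-1,"dx":0.5,"dy":-0.3},{"fingers":-1}]}}

```text
validation failed for argument at $.pl...
```

{"name": "carry_out", "arguments": {"plan": [{"fingers":-1,"dx":0.5,"dy":-0.3,"dz":-0.3,"rx":0,"ry":0,"rz":0}], "force": 20}}

```text
time_s: 0.32
tool_pos: [0.1985, -0.6089, 0.2305]
tool_rot: [-179.9, 0.1, 16.7]
force: [0.1, -0.4, 0.6]
grip_width: 0.087
```

{"name": "carry_out", "arguments": {"plan": [{"fingers":-1,"dx":0.98,"dy":-0.59,"dz":0,"rx":0,"ry":0,"rz":0},{"fingers":-1,"dx":0.98,"dy":-0.59,"dz":0,"rx":0,"ry":0,"rz":0},{"fingers":-1,"dx":0.98,"dy":-0.59,"dz":0,"rx":0,"ry":0,"rz":0},{"fingers":-1,"dx":0.98,"dy":-0.59,"dz":0,"rx":0,"ry":0,"rz":0},{"fingers":-1,"dx":0.98,"dy":-0.59,"dz":0,"rx":0,"ry":0,"rz":0},{"fingers":-1,"dx":0.98,"dy":-0.59,"dz":0,"rx":0,"ry":0,"rz":0},{"fingers":-1,"dx":0.98,"dy":-0.59,"dz":0,"rx":0,"ry":0,"rz":0},{"fingers":-1,"dx":0.98,"dy":-0.59,"dz":0,"rx":0,"ry":0,"rz":0},{"fingers":-1,"dx":0.98,"dy":-0.59,"dz":0,"rx":0,"ry":0,"rz":0},{"fingers":-1,"dx":0.98,"dy":-0.59,"dz":0,"rx":0,"ry":0,"rz":0},{"fingers":-1,"dx":0.98,"dy":-0.59,"dz":0,"rx":0,"ry":0,"rz":0},{"fingers":-1,"dx":0.98,"dy":-0.59,"dz":0,"rx":0,"ry":0,"rz":0}]}}

```text
time_s: 1.82
tool_pos: [0.4773, -0.3015, 0.2325]
tool_rot: [180.0, -0.0, 16.9]
force: [-0.0, 0.3, 0.5]
grip_width: 0.0875
```

```bash
cat > go.py <<'E'
import sys,numpy as np
from cell import sensors
from scipy.spatial.transform import Rotation as R
o=sensors.get_obs();M=R.from_euler('xyz',o["tool_rot"],degrees=True).as_matrix()
t=np.array([float(a) for a in sys.argv[1:4]])
print(np.round(o["tool_pos"],4),np.round(o["tool_rot"],2),np.round(o["force"],2),o["grip_width"],"units",np.round(M.T@(t-o["tool_pos"])/.03,2))
E
python3 go.py 0.4875 -0.289 0.232
```

```text
[ 0.4773 -0.3015  0.2325] [ 1.7995e+02 -3.0000e-02  1.6910e+01] [-0.04  0.32  0.53] 0.08749475526243494 units [ 0.45 -0.3   0.02]
```

{"name": "carry_out", "arguments": {"plan": [{"fingers":-1,"dx":0.45,"dy":-0.3,"dz":0,"rx":0,"ry":0,"rz":0},{"fingers":-1,"dx":0,"dy":0,"dz":0,"rx":0,"ry":0,"rz":0},{"fingers":-1,"dx":0,"dy":0,"dz":0,"rx":0,"ry":0,"rz":0}]}}

```text
time_s: 2.2
tool_pos: [0.4854, -0.2927, 0.2316]
tool_rot: [180.0, 0.1, 16.7]
force: [0.5, -0.3, -0.7]
grip_width: 0.0871
```

```bash
python3 go.py 0.4875 -0.289 0.156
python3 - <<'E'
from h import *
c=cams()
cv2.imwrite("pics/s1.png",cv2.resize(c["scene"]["color"][0:200,120:340,::-1],None,fx=3,fy=3)); cv2.imwrite("pics/t1.png",cv2.resize(c["top"]["color"][130:300,270:470,::-1],None,fx=3,fy=3))
E
```

```text
[ 0.4854 -0.2927  0.2316] [1.7996e+02 6.0000e-02 1.6720e+01] [ 0.5  -0.32 -0.65] 0.08709822898020117 units [ 0.11 -0.1   2.52]
```

View pics/s1.png

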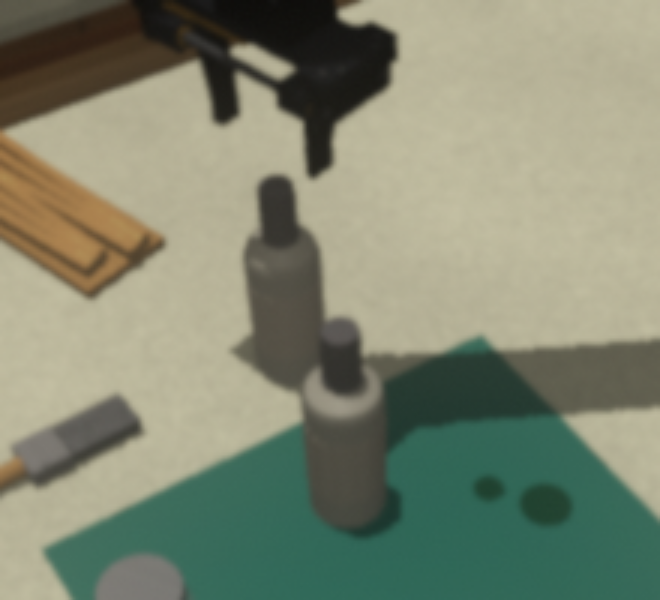

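View pics/t1.png

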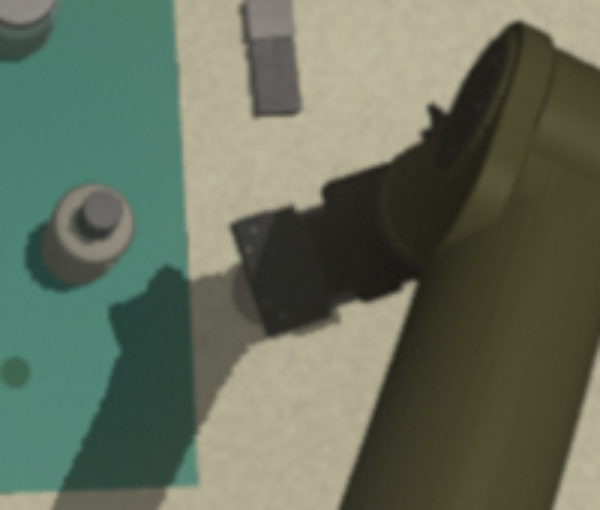

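```bash
python3 - <<'E'
from h import *
S=cams()["scene"]
print(atz(S,(120+271/3-.3,145/3-.3),.2316))
p=cv2.projectPoints(np.array([[.4875,-.289,.196],[.4854,-.2927,.2316]]),cv2.Rodrigues(S["extrinsics"][:3,:3])[0],S["extrinsics"][:3,3],S["mtx"],S["dist_coeffs"])[0]
print((p-[120,0])*3)
E
python3 go.py 0.4875 -0.289 0.156
```

```text
[ 0.4869773  -0.28983256  0.2316    ]
[[[273.67713941 183.1981824 ]]

 [[270.0504587  141.37617544]]]
[ 0.4857 -0.2924  0.2315] [1.7999e+02 2.0000e-02 1.6710e+01] [0.41 0.79 0.12] 0.08710565281036861 units [ 0.09 -0.09  2.52]
```

{"name": "carry_out", "arguments": {"plan": [{"fingers":-1,"dx":0.1,"dy":-0.1,"dz":0.5,"rx":0,"ry":0,"rz":0},{"fingers":-1,"dx":0,"dy":0,"dz":0.7,"rx":0,"ry":0,"rz":0},{"fingers":-0.7,"dx":0,"dy":0,"dz":0.7,"rx":0,"ry":0,"rz":0},{"fingers":-0.3,"dx":0,"dy":0,"dz":0.6,"rx":0,"ry":0,"rz":0},{"fingers":0,"dx":0,"dy":0,"dz":0,"rx":0,"ry":0,"rz":0},{"fingers":0.1,"dx":0,"dy":0,"dz":0,"rx":0,"ry":0,"rz":0},{"fingers":0.2,"dx":0,"dy":0,"dz":0,"rx":0,"ry":0,"rz":0},{"fingers":0.3,"dx":0,"dy":0,"dz":0,"rx":0,"ry":0,"rz":0},{"fingers":0.5,"dx":0,"dy":0,"dz":0,"rx":0,"ry":0,"rz":0},{"fingers":1,"dx":0,"dy":0,"dz":0,"rx":0,"ry":0,"rz":0},{"fingers":1,"dx":0,"dy":0,"dz":0,"rx":0,"ry":0,"rz":0},{"fingers":1,"dx":0,"dy":0,"dz":0,"rx":0,"ry":0,"rz":0}], "force": 30}}

```text
time_s: 3.9
tool_pos: [0.4888, -0.2881, 0.157]
tool_rot: [179.9, -0.0, 16.8]
force: [0.3, -1.8, 1.9]
grip_width: 0.0281
```

```bash
python3 go.py 0.4875 -0.289 0.156
```

```text
[ 0.4888 -0.2881  0.157 ] [ 1.7992e+02 -3.0000e-02  1.6820e+01] [ 0.29 -1.77  1.87] 0.02805373263928488 units [-0.05  0.02  0.03]
```

{"name": "carry_out", "arguments": {"plan": [{"fingers":1,"dx":0,"dy":0,"dz":-0.3,"rx":0,"ry":0,"rz":0},{"fingers":1,"dx":0,"dy":0,"dz":-0.5,"rx":0,"ry":0,"rz":0},{"fingers":1,"dx":0,"dy":0,"dz":-0.5,"rx":0,"ry":0,"rz":0},{"fingers":1,"dx":0,"dy":0,"dz":-0.2,"rx":0,"ry":0,"rz":0},{"fingers":1,"dx":0,"dy":0,"dz":0,"rx":0,"ry":0,"rz":0},{"fingers":1,"dx":0,"dy":0,"dz":0,"rx":0,"ry":0,"rz":0},{"fingers":1,"dx":0,"dy":0,"dz":0,"rx":0,"ry":0,"rz":0},{"fingers":1,"dx":0,"dy":0,"dz":0,"rx":0,"ry":0,"rz":0}]}}

```text
time_s: 4.9
tool_pos: [0.4883, -0.2874, 0.2011]
tool_rot: [-180.0, 0.0, 16.8]
force: [0.2, 0.3, -5.6]
grip_width: 0.0284
```

```bash
cat > w.py <<'E'
import numpy as np,sys
from cell import sensors,imaging
import cv2
F=[];E=[]
for i in range(10):
    d=imaging.read_camera("scene");o=sensors.get_obs();F.append(o["force"]);E.append(o["effort"])
print(np.mean(F,0),np.std(F,0),np.mean(E,0).round(2),o["tool_pos"],o["grip_width"],o["time_s"])
cv2.imwrite("pics/%s.png"%sys.argv[1],cv2.resize(d["color"][...,::-1],None,fx=1.5,fy=1.5))
E
python3 w.py liftR
```

```text
[-0.12439368  0.1359744  -4.75733326] [0.59012435 0.35913129 0.39743929] [ 0.000e+00 -4.145e+01 -2.030e+00 -3.311e+01 -5.000e-02 -2.000e-02
  0.000e+00] [ 0.48846033 -0.2875031   0.201576  ] 0.028436808601485824 5.4
```

View pics/liftR.png

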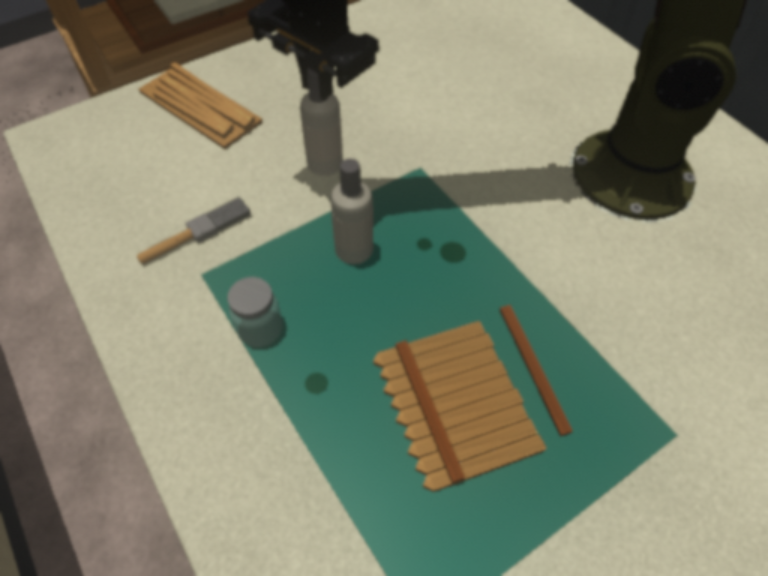

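The right bottle is lifted and hangs upright at about (322,130), and it weighs about 4.8 N. I'll stand it back and lift the other one.

{"name": "carry_out", "arguments": {"plan": [{"fingers":1,"dx":0,"dy":0,"dz":0.4,"rx":0,"ry":0,"rz":0},{"fingers":1,"dx":0,"dy":0,"dz":0.5,"rx":0,"ry":0,"rz":0},{"fingers":1,"dx":0,"dy":0,"dz":0.3,"rx":0,"ry":0,"rz":0},{"fingers":1,"dx":0,"dy":0,"dz":0.15,"rx":0,"ry":0,"rz":0},{"fingers":1,"dx":0,"dy":0,"dz":0.1,"rx":0,"ry":0,"rz":0},{"fingers":1,"dx":0,"dy":0,"dz":0.05,"rx":0,"ry":0,"rz":0},{"fingers":1,"dx":0,"dy":0,"dz":0,"rx":0,"ry":0,"rz":0},{"fingers":1,"dx":0,"dy":0,"dz":0,"rx":0,"ry":0,"rz":0}]}}

```text
time_s: 6.4
tool_pos: [0.4887, -0.2876, 0.157]
tool_rot: [180.0, -0.0, 16.8]
force: [-0.9, 0.2, -3.1]
grip_width: 0.0289
```

```bash
python3 w.py downR
```

```text
[-0.00737987 -0.29149847 -1.45458556] [0.34875979 0.5273027  0.99464785] [-9.000e-02 -4.063e+01 -2.330e+00 -3.071e+01 -6.000e-02 -1.300e-01
 -1.000e-02] [ 0.4887329  -0.28768864  0.15699569] 0.028080514136521902 6.9
```

{"name": "carry_out", "arguments": {"plan": [{"fingers":0.3,"dx":0,"dy":0,"dz":0,"rx":0,"ry":0,"rz":0},{"fingers":0.1,"dx":0,"dy":0,"dz":0,"rx":0,"ry":0,"rz":0},{"fingers":-0.3,"dx":0,"dy":0,"dz":0,"rx":0,"ry":0,"rz":0},{"fingers":-0.7,"dx":0,"dy":0,"dz":0,"rx":0,"ry":0,"rz":0},{"fingers":-1,"dx":0,"dy":0,"dz":0,"rx":0,"ry":0,"rz":0},{"fingers":-1,"dx":0,"dy":0,"dz":0,"rx":0,"ry":0,"rz":0},{"fingers":-1,"dx":0,"dy":0,"dz":-0.5,"rx":0,"ry":0,"rz":0},{"fingers":-1,"dx":0,"dy":0,"dz":-0.9,"rx":0,"ry":0,"rz":0},{"fingers":-1,"dx":0,"dy":0,"dz":-0.9,"rx":0,"ry":0,"rz":0},{"fingers":-1,"dx":0,"dy":0,"dz":-0.3,"rx":0,"ry":0,"rz":0}]}}

```text
time_s: 8.15
tool_pos: [0.4896, -0.288, 0.2374]
tool_rot: [179.8, -0.2, 16.8]
force: [0.1, -0.3, -0.5]
grip_width: 0.0871
```

{"name": "carry_out", "arguments": {"plan": [{"fingers":-1,"dx":0.3,"dy":-0.5,"dz":0,"rx":0,"ry":0,"rz":0},{"fingers":-1,"dx":0.5,"dy":-0.9,"dz":0,"rx":0,"ry":0,"rz":0},{"fingers":-1,"dx":0.57,"dy":-0.9,"dz":0,"rx":0,"ry":0,"rz":0},{"fingers":-1,"dx":0.6,"dy":-0.9,"dz":0,"rx":0,"ry":0,"rz":0},{"fingers":-1,"dx":0.5,"dy":-0.9,"dz":0,"rx":0,"ry":0,"rz":0},{"fingers":-1,"dx":0.3,"dy":-0.6,"dz":0,"rx":0,"ry":0,"rz":0},{"fingers":-1,"dx":0,"dy":0,"dz":0,"rx":0,"ry":0,"rz":0},{"fingers":-1,"dx":0,"dy":0,"dz":0,"rx":0,"ry":0,"rz":0}]}}

```text
time_s: 9.15
tool_pos: [0.5267, -0.1298, 0.2342]
tool_rot: [180.0, 0.1, 16.7]
force: [0.0, -1.0, 0.8]
grip_width: 0.0871
```

```bash
python3 w.py overL; python3 go.py .5275 -.129 .156
```

```text
[-0.19766878 -0.30008244  0.11331011] [0.51546658 0.43296687 0.46275137] [ -0.09 -34.31  -1.69 -31.19  -0.06  -0.05   0.  ] [ 0.52713695 -0.12860957  0.23454627] 0.08701982443112351 9.65
[ 0.5271 -0.1286  0.2345] [180.     0.    16.82] [-1.19 -0.55  0.04] 0.08701982443112351 units [0.01 0.02 2.62]
```

View pics/overL.png

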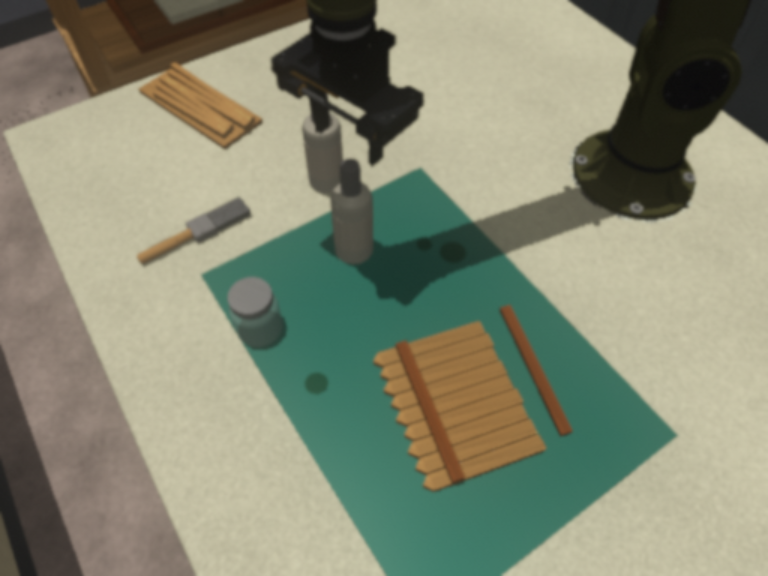

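The right bottle stands upright again at about (325,160), and the open gripper is centred over the left bottle, whose cap is at (350,175). Next I go down, grip and lift.

{"name": "carry_out", "arguments": {"plan": [{"fingers":-1,"dx":0,"dy":0,"dz":0.5,"rx":0,"ry":0,"rz":0},{"fingers":-1,"dx":0,"dy":0,"dz":0.75,"rx":0,"ry":0,"rz":0},{"fingers":-0.7,"dx":0,"dy":0,"dz":0.75,"rx":0,"ry":0,"rz":0},{"fingers":-0.3,"dx":0,"dy":0,"dz":0.6,"rx":0,"ry":0,"rz":0},{"fingers":0,"dx":0,"dy":0,"dz":0,"rx":0,"ry":0,"rz":0},{"fingers":0.1,"dx":0,"dy":0,"dz":0,"rx":0,"ry":0,"rz":0},{"fingers":0.2,"dx":0,"dy":0,"dz":0,"rx":0,"ry":0,"rz":0},{"fingers":0.3,"dx":0,"dy":0,"dz":0,"rx":0,"ry":0,"rz":0},{"fingers":0.5,"dx":0,"dy":0,"dz":0,"rx":0,"ry":0,"rz":0},{"fingers":1,"dx":0,"dy":0,"dz":0,"rx":0,"ry":0,"rz":0},{"fingers":1,"dx":0,"dy":0,"dz":0,"rx":0,"ry":0,"rz":0},{"fingers":1,"dx":0,"dy":0,"dz":0,"rx":0,"ry":0,"rz":0}]}}

```text
time_s: 11.15
tool_pos: [0.5275, -0.1287, 0.1569]
tool_rot: [180.0, -0.0, 16.8]
force: [-0.4, 0.6, 3.0]
grip_width: 0.0288
```

{"name": "carry_out", "arguments": {"plan": [{"fingers":1,"dx":0,"dy":0,"dz":-0.3,"rx":0,"ry":0,"rz":0},{"fingers":1,"dx":0,"dy":0,"dz":-0.5,"rx":0,"ry":0,"rz":0},{"fingers":1,"dx":0,"dy":0,"dz":-0.5,"rx":0,"ry":0,"rz":0},{"fingers":1,"dx":0,"dy":0,"dz":-0.2,"rx":0,"ry":0,"rz":0},{"fingers":1,"dx":0,"dy":0,"dz":0,"rx":0,"ry":0,"rz":0},{"fingers":1,"dx":0,"dy":0,"dz":0,"rx":0,"ry":0,"rz":0},{"fingers":1,"dx":0,"dy":0,"dz":0,"rx":0,"ry":0,"rz":0},{"fingers":1,"dx":0,"dy":0,"dz":0,"rx":0,"ry":0,"rz":0}]}}

```text
time_s: 12.15
tool_pos: [0.527, -0.1284, 0.2011]
tool_rot: [-180.0, 0.0, 16.8]
force: [-0.4, -0.4, -1.6]
grip_width: 0.0283
```

```bash
python3 w.py liftL
```

```text
[-0.00372319 -0.14262828 -1.77027574] [0.60676269 0.42069229 0.48269417] [  0.   -35.64  -1.95 -31.47  -0.05  -0.05   0.  ] [ 0.52717635 -0.12845901  0.20155649] 0.028420892741919 12.65
```

View pics/liftL.png

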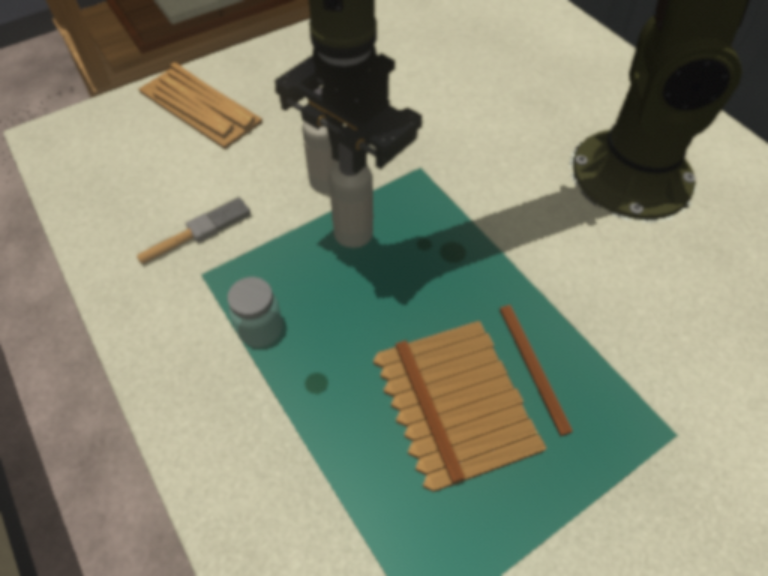

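The left bottle hangs clear, with its base at (353,240), and weighs about 1.8 N against 4.8 N for the right one. So the left bottle is the lighter one, and I'll set it back where it stood.

{"name": "carry_out", "arguments": {"plan": [{"fingers":1,"dx":0,"dy":0,"dz":0.4,"rx":0,"ry":0,"rz":0},{"fingers":1,"dx":0,"dy":0,"dz":0.5,"rx":0,"ry":0,"rz":0},{"fingers":1,"dx":0,"dy":0,"dz":0.3,"rx":0,"ry":0,"rz":0},{"fingers":1,"dx":0,"dy":0,"dz":0.15,"rx":0,"ry":0,"rz":0},{"fingers":1,"dx":0,"dy":0,"dz":0.1,"rx":0,"ry":0,"rz":0},{"fingers":1,"dx":0,"dy":0,"dz":0.05,"rx":0,"ry":0,"rz":0},{"fingers":1,"dx":0,"dy":0,"dz":0,"rx":0,"ry":0,"rz":0},{"fingers":1,"dx":0,"dy":0,"dz":0,"rx":0,"ry":0,"rz":0}]}}

```text
time_s: 13.65
tool_pos: [0.5275, -0.1285, 0.157]
tool_rot: [180.0, -0.0, 16.8]
force: [-0.2, 0.2, -0.4]
grip_width: 0.028
```

```bash
python3 w.py downL
```

```text
[-0.16387784 -0.13746541  1.4098805 ] [0.57719908 0.42309057 1.08802769] [-2.000e-02 -3.527e+01 -2.320e+00 -2.911e+01 -3.000e-02 -1.000e-02
 -0.000e+00] [ 0.5275004  -0.12854941  0.15692859] 0.028467197626236007 14.15
```

Supported by the table. I release it, rise and go back to the right bottle.

{"name": "carry_out", "arguments": {"plan": [{"fingers":0.3,"dx":0,"dy":0,"dz":0,"rx":0,"ry":0,"rz":0},{"fingers":0.1,"dx":0,"dy":0,"dz":0,"rx":0,"ry":0,"rz":0},{"fingers":-0.3,"dx":0,"dy":0,"dz":0,"rx":0,"ry":0,"rz":0},{"fingers":-0.7,"dx":0,"dy":0,"dz":0,"rx":0,"ry":0,"rz":0},{"fingers":-1,"dx":0,"dy":0,"dz":0,"rx":0,"ry":0,"rz":0},{"fingers":-1,"dx":0,"dy":0,"dz":0,"rx":0,"ry":0,"rz":0},{"fingers":-1,"dx":0,"dy":0,"dz":-0.5,"rx":0,"ry":0,"rz":0},{"fingers":-1,"dx":0,"dy":0,"dz":-0.9,"rx":0,"ry":0,"rz":0},{"fingers":-1,"dx":0,"dy":0,"dz":-0.9,"rx":0,"ry":0,"rz":0},{"fingers":-1,"dx":0,"dy":0,"dz":-0.3,"rx":0,"ry":0,"rz":0}]}}

```text
time_s: 15.4
tool_pos: [0.5284, -0.1286, 0.2373]
tool_rot: [179.9, -0.2, 16.8]
force: [-0.4, 0.6, 0.4]
grip_width: 0.0868
```

{"name": "carry_out", "arguments": {"plan": [{"fingers":-1,"dx":-0.3,"dy":0.5,"dz":0,"rx":0,"ry":0,"rz":0},{"fingers":-1,"dx":-0.5,"dy":0.9,"dz":0,"rx":0,"ry":0,"rz":0},{"fingers":-1,"dx":-0.57,"dy":0.9,"dz":0,"rx":0,"ry":0,"rz":0},{"fingers":-1,"dx":-0.6,"dy":0.9,"dz":0,"rx":0,"ry":0,"rz":0},{"fingers":-1,"dx":-0.5,"dy":0.9,"dz":0,"rx":0,"ry":0,"rz":0},{"fingers":-1,"dx":-0.3,"dy":0.6,"dz":0,"rx":0,"ry":0,"rz":0},{"fingers":-1,"dx":0,"dy":0,"dz":0,"rx":0,"ry":0,"rz":0},{"fingers":-1,"dx":0,"dy":0,"dz":0,"rx":0,"ry":0,"rz":0}]}}

```text
time_s: 16.4
tool_pos: [0.4889, -0.2861, 0.2342]
tool_rot: [-179.9, -0.0, 16.9]
force: [-0.5, 0.0, -0.2]
grip_width: 0.0872
```

```bash
python3 w.py overR2; python3 go.py .4886 -.2876 .156
```

```text
[-0.30743724  0.06304247 -0.04737344] [0.50321563 0.5939889  0.48308269] [ 9.000e-02 -3.819e+01 -1.630e+00 -3.120e+01 -6.000e-02 -3.000e-02
 -0.000e+00] [ 0.48851417 -0.28734144  0.2346223 ] 0.08684896899121985 16.9
[ 0.4885 -0.2873  0.2346] [179.99  -0.    16.85] [-0.03  0.33 -0.37] 0.08684896899121985 units [0.   0.01 2.62]
```

View pics/overR2.png

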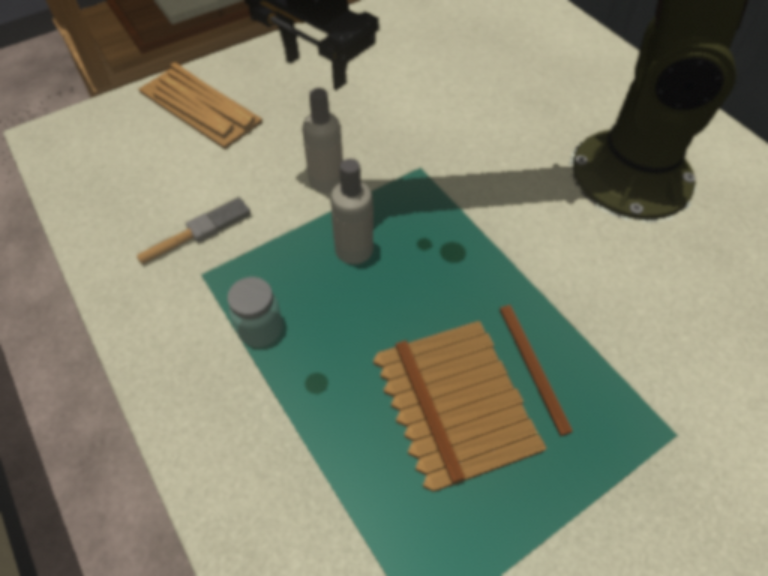

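Both bottles stand upright: the left with its base at (353,258), as at the start, and the right at (322,185) under the open gripper. I grip the heavier one and lift it about 0.24 m, so its base clears the other bottle's 196 mm on the way across.

{"name": "carry_out", "arguments": {"plan": [{"fingers":-1,"dx":0,"dy":0,"dz":0.5,"rx":0,"ry":0,"rz":0},{"fingers":-1,"dx":0,"dy":0,"dz":0.75,"rx":0,"ry":0,"rz":0},{"fingers":-0.7,"dx":0,"dy":0,"dz":0.75,"rx":0,"ry":0,"rz":0},{"fingers":-0.3,"dx":0,"dy":0,"dz":0.6,"rx":0,"ry":0,"rz":0},{"fingers":0,"dx":0,"dy":0,"dz":0,"rx":0,"ry":0,"rz":0},{"fingers":0.1,"dx":0,"dy":0,"dz":0,"rx":0,"ry":0,"rz":0},{"fingers":0.2,"dx":0,"dy":0,"dz":0,"rx":0,"ry":0,"rz":0},{"fingers":0.3,"dx":0,"dy":0,"dz":0,"rx":0,"ry":0,"rz":0},{"fingers":0.5,"dx":0,"dy":0,"dz":0,"rx":0,"ry":0,"rz":0},{"fingers":1,"dx":0,"dy":0,"dz":0,"rx":0,"ry":0,"rz":0},{"fingers":1,"dx":0,"dy":0,"dz":0,"rx":0,"ry":0,"rz":0},{"fingers":1,"dx":0,"dy":0,"dz":0,"rx":0,"ry":0,"rz":0}], "force": 40}}

```text
time_s: 18.4
tool_pos: [0.4887, -0.2879, 0.157]
tool_rot: [179.9, -0.0, 16.8]
force: [0.2, -0.7, 2.2]
grip_width: 0.0285
```

{"name": "carry_out", "arguments": {"plan": [{"fingers":1,"dx":0,"dy":0,"dz":-0.3,"rx":0,"ry":0,"rz":0},{"fingers":1,"dx":0,"dy":0,"dz":-0.6,"rx":0,"ry":0,"rz":0},{"fingers":1,"dx":0,"dy":0,"dz":-0.8,"rx":0,"ry":0,"rz":0},{"fingers":1,"dx":0,"dy":0,"dz":-0.8,"rx":0,"ry":0,"rz":0},{"fingers":1,"dx":0,"dy":0,"dz":-0.8,"rx":0,"ry":0,"rz":0},{"fingers":1,"dx":0,"dy":0,"dz":-0.8,"rx":0,"ry":0,"rz":0},{"fingers":1,"dx":0,"dy":0,"dz":-0.8,"rx":0,"ry":0,"rz":0},{"fingers":1,"dx":0,"dy":0,"dz":-0.8,"rx":0,"ry":0,"rz":0},{"fingers":1,"dx":0,"dy":0,"dz":-0.8,"rx":0,"ry":0,"rz":0},{"fingers":1,"dx":0,"dy":0,"dz":-0.8,"rx":0,"ry":0,"rz":0},{"fingers":1,"dx":0,"dy":0,"dz":-0.6,"rx":0,"ry":0,"rz":0},{"fingers":1,"dx":0,"dy":0,"dz":-0.3,"rx":0,"ry":0,"rz":0}]}}

```text
time_s: 19.9
tool_pos: [0.4886, -0.2872, 0.4041]
tool_rot: [179.9, -0.1, 16.9]
force: [-0.9, 0.1, -4.8]
grip_width: 0.0283
```

```bash
python3 w.py highR; python3 go.py .5465 .1836 .40
```

```text
[-0.10165801 -0.61129457 -4.85255594] [0.44406989 0.48206507 0.49466163] [-1.000e-02 -4.051e+01 -1.550e+00 -3.423e+01 -6.000e-02  1.000e-02
  0.000e+00] [ 0.4883054  -0.28741569  0.40204694] 0.028475254197401944 20.4
[ 0.4883 -0.2874  0.402 ] [-1.7997e+02  4.0000e-02  1.6830e+01] [-0.33 -0.85 -4.91] 0.028475254197401944 units [  6.4  -14.47   0.07]
```

View pics/highR.png

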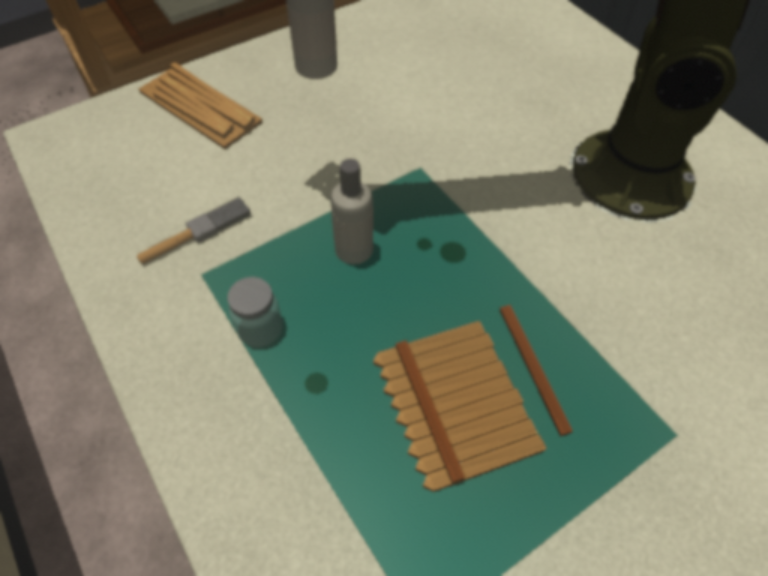

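The held bottle hangs with its base at (315,70) and the left bottle is unmoved. Now I move across at this height.

{"name": "carry_out", "arguments": {"plan": [{"fingers":1,"dx":0.15,"dy":-0.35,"dz":0,"rx":0,"ry":0,"rz":0},{"fingers":1,"dx":0.3,"dy":-0.7,"dz":0,"rx":0,"ry":0,"rz":0},{"fingers":1,"dx":0.36,"dy":-0.8,"dz":0,"rx":0,"ry":0,"rz":0},{"fingers":1,"dx":0.36,"dy":-0.8,"dz":0,"rx":0,"ry":0,"rz":0},{"fingers":1,"dx":0.36,"dy":-0.8,"dz":0,"rx":0,"ry":0,"rz":0},{"fingers":1,"dx":0.36,"dy":-0.8,"dz":0,"rx":0,"ry":0,"rz":0},{"fingers":1,"dx":0.36,"dy":-0.8,"dz":0,"rx":0,"ry":0,"rz":0},{"fingers":1,"dx":0.36,"dy":-0.8,"dz":0,"rx":0,"ry":0,"rz":0},{"fingers":1,"dx":0.36,"dy":-0.8,"dz":0,"rx":0,"ry":0,"rz":0},{"fingers":1,"dx":0.36,"dy":-0.8,"dz":0,"rx":0,"ry":0,"rz":0},{"fingers":1,"dx":0.36,"dy":-0.8,"dz":0,"rx":0,"ry":0,"rz":0},{"fingers":1,"dx":0.36,"dy":-0.8,"dz":0,"rx":0,"ry":0,"rz":0}]}}

```text
time_s: 21.9
tool_pos: [0.5254, 0.0109, 0.4029]
tool_rot: [180.0, -0.0, 17.0]
force: [0.5, 0.4, -4.3]
grip_width: 0.0281
```

```bash
python3 go.py .5465 .1836 .40; python3 -c "
from cell import sensors;print(sensors.get_obs()['qpos'])"
```

```text
[0.5254 0.0109 0.4029] [ 1.7999e+02 -3.0000e-02  1.6980e+01] [ 0.5   0.37 -4.28] 0.028126754973072886 units [ 2.35 -5.3   0.1 ]
[ 29.62672423   3.40645995 -35.41275266  81.01214756   1.98863624
  96.17790302 -78.54394823]
```

{"name": "carry_out", "arguments": {"plan": [{"fingers":1,"dx":0.36,"dy":-0.8,"dz":0,"rx":0,"ry":0,"rz":0},{"fingers":1,"dx":0.36,"dy":-0.8,"dz":0,"rx":0,"ry":0,"rz":0},{"fingers":1,"dx":0.36,"dy":-0.8,"dz":0,"rx":0,"ry":0,"rz":0},{"fingers":1,"dx":0.36,"dy":-0.8,"dz":0,"rx":0,"ry":0,"rz":0},{"fingers":1,"dx":0.36,"dy":-0.8,"dz":0,"rx":0,"ry":0,"rz":0},{"fingers":1,"dx":0.3,"dy":-0.8,"dz":0,"rx":0,"ry":0,"rz":0},{"fingers":1,"dx":0.2,"dy":-0.5,"dz":0,"rx":0,"ry":0,"rz":0},{"fingers":1,"dx":0,"dy":0,"dz":0.3,"rx":0,"ry":0,"rz":0},{"fingers":1,"dx":0,"dy":0,"dz":0.6,"rx":0,"ry":0,"rz":0},{"fingers":1,"dx":0,"dy":0,"dz":0.7,"rx":0,"ry":0,"rz":0},{"fingers":1,"dx":0,"dy":0,"dz":0.5,"rx":0,"ry":0,"rz":0},{"fingers":1,"dx":0,"dy":0,"dz":0,"rx":0,"ry":0,"rz":0}]}}

```text
time_s: 23.4
tool_pos: [0.5456, 0.1785, 0.3381]
tool_rot: [180.0, 0.2, 16.8]
force: [0.5, -1.1, -3.7]
grip_width: 0.0282
```

```bash
python3 w.py wall1; python3 go.py .5465 .1836 .262
```

```text
[ 0.08848545  0.00860761 -4.76718902] [0.3390325  0.48513889 0.56388464] [  0.08 -37.23  -4.27 -33.99   0.    -0.06   0.  ] [0.54619663 0.17985421 0.33975561] 0.028244154047014913 23.9
[0.5462 0.1799 0.3398] [ 1.7999e+02 -2.0000e-02  1.6840e+01] [-0.1   0.27 -5.78] 0.028244154047014913 units [ 0.04 -0.12  2.59]
```

View pics/wall1.png

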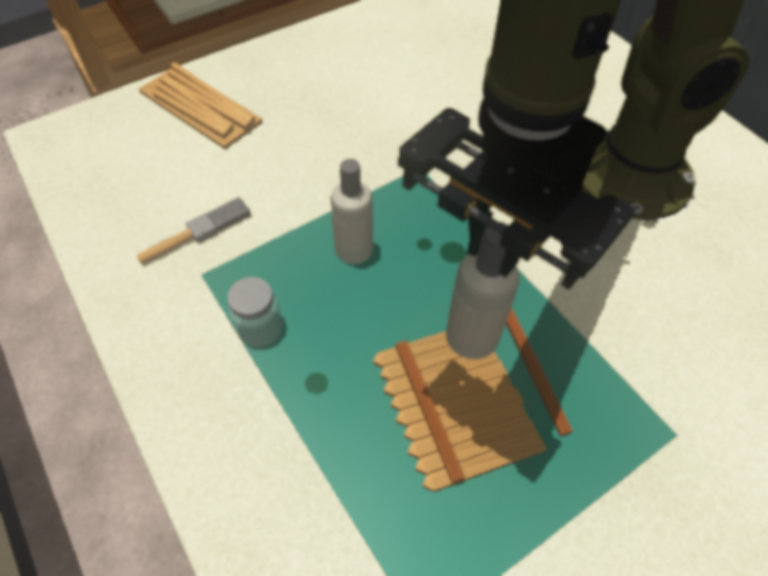

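The heavier bottle hangs upright above the wall, with its base at (475,345), and the left bottle stands at (353,258). I lower it so the base comes to about 0.10 m.

{"name": "carry_out", "arguments": {"plan": [{"fingers":1,"dx":0,"dy":-0.1,"dz":0.4,"rx":0,"ry":0,"rz":0},{"fingers":1,"dx":0,"dy":0,"dz":0.7,"rx":0,"ry":0,"rz":0},{"fingers":1,"dx":0,"dy":0,"dz":0.7,"rx":0,"ry":0,"rz":0},{"fingers":1,"dx":0,"dy":0,"dz":0.5,"rx":0,"ry":0,"rz":0},{"fingers":1,"dx":0,"dy":0,"dz":0.3,"rx":0,"ry":0,"rz":0},{"fingers":1,"dx":0,"dy":0,"dz":0,"rx":0,"ry":0,"rz":0},{"fingers":1,"dx":0,"dy":0,"dz":0,"rx":0,"ry":0,"rz":0},{"fingers":1,"dx":0,"dy":0,"dz":0,"rx":0,"ry":0,"rz":0}]}}

```text
time_s: 24.9
tool_pos: [0.5456, 0.1828, 0.2623]
tool_rot: [180.0, -0.1, 16.8]
force: [0.1, 0.5, -4.9]
grip_width: 0.0279
```

```bash
python3 w.py fin; python3 go.py .5465 .1836 .257
python3 - <<'E'
from h import *
c=cams();cv2.imwrite("pics/fint.png",cv2.resize(c["top"]["color"][...,::-1],None,fx=1.5,fy=1.5))
S=c["scene"]
P=np.array([[.5465,.1836,.1],[.5465,.1836,.246]])
p=cv2.projectPoints(P,cv2.Rodrigues(S["extrinsics"][:3,:3])[0],S["extrinsics"][:3,3],S["mtx"],S["dist_coeffs"])[0]
print(p*1.5)
E
```

```text
[ 0.04556841  0.13293582 -5.03234854] [0.45015935 0.28496341 0.62161609] [-0.000e+00 -3.785e+01 -4.820e+00 -3.385e+01 -1.000e-02 -8.000e-02
 -0.000e+00] [0.54526187 0.18260635 0.26149185] 0.028091776595260225 25.4
[0.5453 0.1826 0.2615] [180.     0.    16.83] [ 0.81 -0.   -4.51] 0.028091776595260225 units [ 0.05 -0.02  0.15]
[[[463.93115267 369.28004136]]

 [[479.71305485 310.36698684]]]
```

View pics/fin.png

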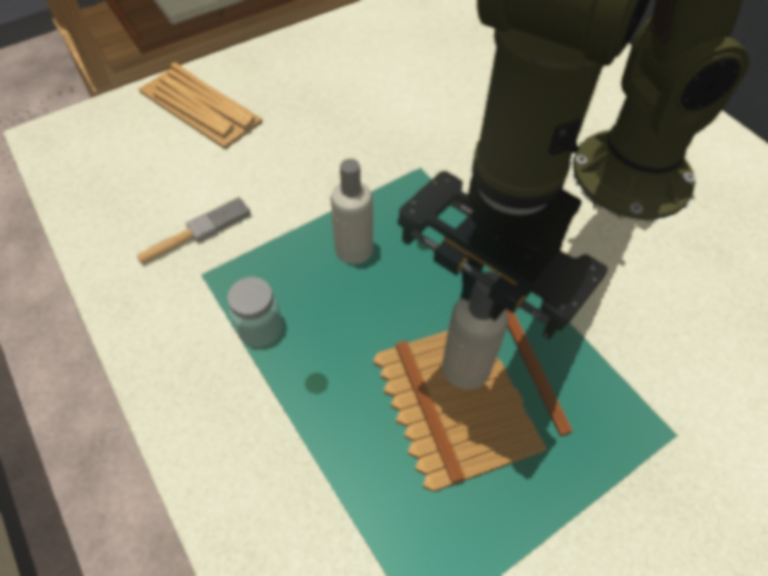

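View pics/fint.png

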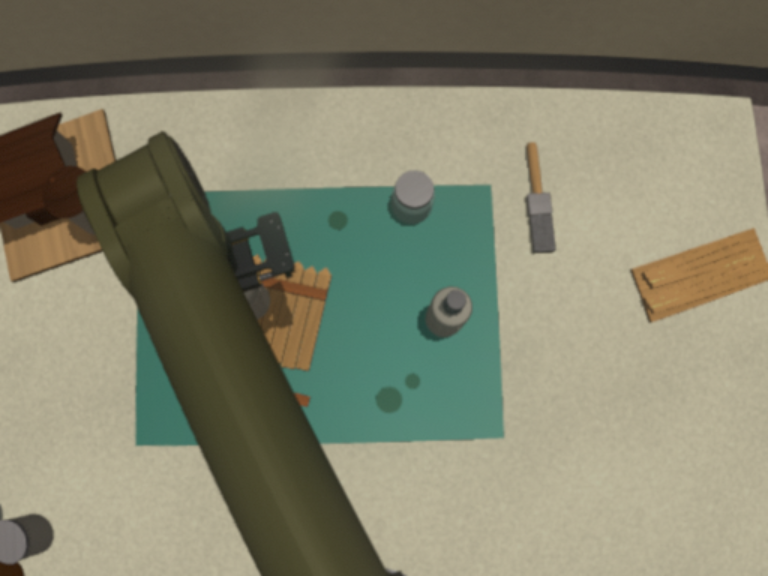

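The base of the held bottle is at about (467,375) in the scene view, which matches the projected target (464,369). The left bottle and the bystanders look unmoved, so I'm handing in.

```bash
python3 -c "
from cell import ticket;print(ticket.sign_off())"
```

```text
the job is handed in; nothing more can be done
None
```

I lifted both bottles by the cap. The one standing off the mat, on the bare table, weighed about 4.8 N and the one on the mat about 1.8 N. I stood the lighter one back upright where it was, and handed in still holding the heavier one over the stake wall.

**Last checks:**
- **Heavier bottle:** it is held at about (0.545, 0.183), within 2 mm of the wall's middle as I measured it. Its base is about 0.105 m above the table by the tool height, and the camera view agrees. It hangs upright, gripped with 40 N and reading about 5 N.
- **Lighter bottle:** it stands upright, let go, at its starting spot.
- **Everything else:** the wall, batten, jar and brush look unmoved, though in the top view the arm hides part of the wall and most of the batten.
- **Time and conflicts:** it took about 25 s of the 67 s. No check failed or disagreed.

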